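# Mount the index plate on the dividing head

### The arm

A 6-joint arm with a two-finger parallel gripper is mounted at the origin on the work surface. World frame = base frame: x ahead of the robot, y to its left, z up, the work surface at z = 0. Lengths are in m, angles in degrees, forces in N, time in s.
With the tool pointing down it reaches from about 0.375 to 0.9 m from the base axis. Payload 3.1 kg.
Tool frame: the origin (TCP) lies on the centre line of the jaws, within the pads' length; the fingertips stand finger_overhang ahead of it and the grasp point (between the pads) lies 5 mm behind it (finger_overhang is the distance from the TCP to the fingertips, in m); z points along the fingers, y is the line along which they close (so a half turn about z gives the same grasp; the last joint's range is limited). The gripper opens to 87 mm and grips with 3 to 60 N. Pads are 19 mm wide; open, the fingers measure 117 mm over their backs; the gripper's body (75 mm by 190 mm) begins 51 mm behind the grasp point.
Start: joints at [55.262, 30.224, 82.088, -0, 67.689, -10.227], TCP at [0.259, 0.569, 0.237] pointing down, gripper open.
Joint ranges: [-176.69, 176.69], [-43.24, 126.21], [12.49, 139.97], [-82, 262], [0, 151.66], [-163.58, 163.58]. Speed limits (degrees/s): [159.86, 159.86, 180, 180, 180, 180].

### API

Orientations are given as a 3x3 rotation matrix whose columns are the frame's x, y, z axes.
In Python, from rig import read_state, capture, calibration, hand_in, finger_overhang gives the robot as it stands.
- The arm moves only by the tool send_rows, never from a script. Its argument "plan" is a list of rows, each a list of 5 numbers: the closure in counts, from 0 (fully open) to 255 (shut), then the shift along the tool's x, y, z in m, then the turn about the tool's z in rad. A call has 1 to 20 rows; each row shifts and turns the commanded pose from where the row before left it, along the tool's axes as they then stand; what a row does not reach is not made up. A row lasts 1/12 s, in which the tool goes at most 41.7 mm and 7.16 degrees, less where a joint would pass 70% of its speed; a pose out of reach is approached as far as the arm can. A call is refused whole if a number of a shift passes 0.0417 or a number of a turn 0.125, either way. A call with a gripper value outside its range is refused whole. The fingers move at their own pace and stop on an object; the grip force is fixed at half the most. Time passes only in rows, so rows that do not move let the fingers close. It gives the time, the measured TCP pose, the force, the opening and the grip force at its end, in the units of the state.
- read_state(): the state, without advancing time (a new reading comes with each control period).
- capture(name): name is "scene" or "side" or "wrist"; returns (picture, depth): 384x512x3 uint8, blue, green, red; 384x512 float32, m along the optical axis (not along the pixel's ray), 0 where there is no reading.
- calibration(name): a dict with "fx", "fy", "cx", "cy" (pixels), "xyz" and "rotation" of the camera in the world. Camera axes: x right, y down, z forward; pixel columns grow to the right and rows downward; lengths in m; the calibration is good to about 2 mm. A picture is of the moment at which its call begins: read the wrist's pose just before it. calibration takes no time and is no camera call; for the wrist camera it gives the pose at the moment of the call.
- hand_in(): hands the job in; it is judged then, once.
The state is a dict: "time_s": time; "joint_positions": joint angles; "qvel": joint speeds; "tau": joint torques, N m; "position": TCP position; "tcp_rot": TCP orientation; "force": force on the tool from outside, world axes, zero at the start; "moment": the same for the moment, N m; "opening": opening from 0.0 (shut) to 1.0 (fully open); "grasp_force": force on a finger pad.
Only numpy, scipy, OpenCV 4.12 (cv2) and the standard library are available. Lean on these libraries where they do the work, as an engineer would, in place of code of your own. Each camera call takes 0.05 s, during which the arm holds its last target. There are 200 camera calls.

### The job

Fit the index plate (the pewter disc with the brass hub, D-shaped bore) onto the flatted spindle of the green dividing head, hub up and flat to flat, so that it sits fully home on the steel shoulder, and let go of it. Then swing the keeper arm (with the red knob) over the hub until it is fully shut against its stop. Leave the tape roll, cup, collar and screwdriver where they are.

Things in the scene. Friction and masses are not known exactly. Their poses are not given: they have to be found in the camera images.
- index_plate: Loose index plate, about 220 g: pewter-grey disc 70 mm across, 8 mm thick, with a round brass hub 36 mm across rising 26 mm above it (34 mm overall). D-shaped bore right through, 26.4 mm across, flat 8.2 mm from the axis; a red line on the disc marks the flat's side. Origin: centre of the underside, on the bore axis; +z up through the hub, +x towards the flat. Starts lying on the bench, hub up.
- dividing_head: Fixed green-grey dividing head, housing 120 x 170 mm, top at 60 mm. Steel shoulder 60 mm across, top at 70 mm; from it rises a fixed, upright D-shaped spindle, 32 mm tall, 24 mm across, flat 7 mm from the axis, last 4 mm tapered by 2.5 mm. Red line on the flat's side. Origin: on the bench under the spindle axis; +z up, +x from the axis to the flat. Keeper post 18 mm across at x 0, y +75 mm.
- spindle_seat (a point): Point on the spindle axis at the top of the shoulder, 70 mm above the bench, where the plate's origin must come; axes as the dividing head.
- keeper (a joint): Keeper arm's swing about its upright post, rad. 0 = shut on its stop, arm across the spindle axis, pointing to the head's -y; grows clockwise from above (knob goes to the head's -x), up to 2.1. Starts over 1.2, stays where left (drag 0.06 N m). Steel bar 14 mm wide, 8 thick, 112 long, underside 37 mm above the shoulder: it clears the hub by 3 mm only if the plate is fully home.
- keeper_knob (a point): Centre of the top of the keeper's upright red knob: 16 mm across, 30 mm tall above the bar, 105 mm from the pivot, top 145 mm above the bench.
- keeper_pivot (a point): Point on the keeper's pivot axis at the bar's upper face (115 mm above the bench); axes as the dividing head.
- tape_roll: Bystander: yellow tape roll lying flat, 90 mm across, 25 mm high. Origin: centre of the underside.
- cup: Bystander: small pewter cup, 68 mm across, 75 mm high. Origin: centre of the underside.
- collar: Bystander: dark steel plain round collar, 48 mm across, 30 mm round bore, 18 mm high. Origin: centre of the underside.
- screwdriver: Bystander: wooden-handled screwdriver, 180 mm long, lying along its own x. Origin: underside, mid-length.
Mind the look-alikes: they are no part of the job. What is shaped like the index_plate but blue is not meant.

How it is judged:
By the outcome, as a careful person would: the job done as asked, in the order asked, and still so for the second after the job is handed in, with the robot touching nothing.
It also fails if it takes over 61 s, if anything falls off the work surface, if the arm or the gripper's body presses on something with over 40 N, if the wrist force passes 120 N, or if a joint passes its speed limit or range.

## Working session

There is one attempt and no reset: what is moved stays moved. The work goes in short steps, Python scripts to look and compute and a tool call to move; the robot and the scene stay as the last step left them, time stands still between calls to the robot, and variables do not carry over. Pictures are saved under pics/ and viewed, at most 10 in all, crops included, and the job is handed in when it is done.

Besides the shell and the picture viewer there is one more tool, called after "Emit:" by a JSON object that holds its "name" and its "arguments". send_rows: Moves the arm, as the interface text tells. Its arguments: {"type":"object","properties":{"plan":{"type":"array","items":{"type":"array","items":{"type":"number"}}}},"required":["plan"]}

```bash
mkdir -p pics; ls; cat > h.py <<'E'
import numpy as np, cv2
from rig import read_state, capture, calibration, hand_in, finger_overhang
def cloud(depth,c):
    v,u=np.indices(depth.shape); p=np.stack([(u-c['cx'])/c['fx']*depth,(v-c['cy'])/c['fy']*depth,depth],-1)
    return p@np.array(c['rotation']).T+np.array(c['xyz'])
def ray(u,v,z,c):
    R=np.array(c['rotation']); o=np.array(c['xyz']); d=R@np.array([(u-c['cx'])/c['fx'],(v-c['cy'])/c['fy'],1]); return o+d*(z-o[2])/d[2]
E
python3 - <<'E'
from h import *
print(finger_overhang); s=read_state(); print(s['time_s'],s['position'],s['tcp_rot'],s['force'])
for n in ['scene','side','wrist']:
    c=calibration(n); p,d=capture(n); np.savez(f'{n}0.npz',p=p,d=d,**c); cv2.imwrite(f'pics/{n}0.png',p); print(n,c)
a=[cv2.imread(f'pics/{n}0.png') for n in ['scene','side']]
E
```

```text
pics
0.014
0.0 [0.25888751 0.56810464 0.23555773] [[-9.09879743e-01  4.14870326e-01 -1.21064081e-03]
 [ 4.14871932e-01  9.09878084e-01 -1.77554800e-03]
 [ 3.64913363e-04 -2.11779605e-03 -9.99997691e-01]] [0.61347351 0.67379207 0.57541347]
scene {'fx': 432.7270427892993, 'fy': 432.7270427892993, 'cx': 241.28167394833324, 'cy': 191.62834280135903, 'xyz': array([1.19729447, 0.75396037, 0.92092778]), 'rotation': array([[-0.7968947 ,  0.38469428, -0.46579947],
       [ 0.60389377,  0.52827993, -0.59685227],
       [ 0.01646686, -0.75692181, -0.65329795]])}
side {'fx': 452.8601383794615, 'fy': 452.8601383794615, 'cx': 255.60823135095396, 'cy': 189.78887371826497, 'xyz': array([0.28640334, 1.04464334, 1.12940134]), 'rotation': array([[-0.94752748, -0.22737624,  0.22470361],
       [-0.31943913,  0.64649822, -0.69281938],
       [ 0.01226018, -0.72824453, -0.6852077 ]])}
wrist {'fx': 271.4549732894034, 'fy': 271.4549732894034, 'cx': 254.28853395963398, 'cy': 191.0633996244275, 'xyz': array([0.19714978, 0.5953862 , 0.38316938]), 'rotation': array([[ 0.414076  ,  0.88204464,  0.22480728],
       [ 0.91024174, -0.40097272, -0.10334818],
       [-0.00101612,  0.24742297, -0.96890703]])}
```

View pics/scene0.png

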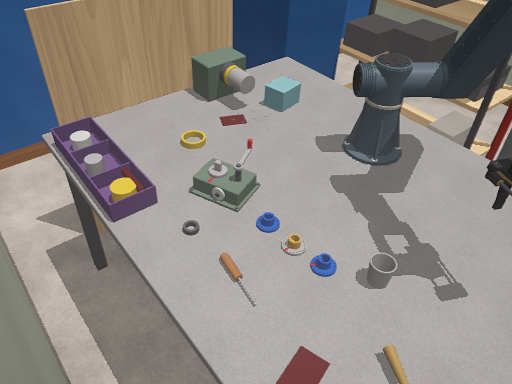

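View pics/wrist0.png

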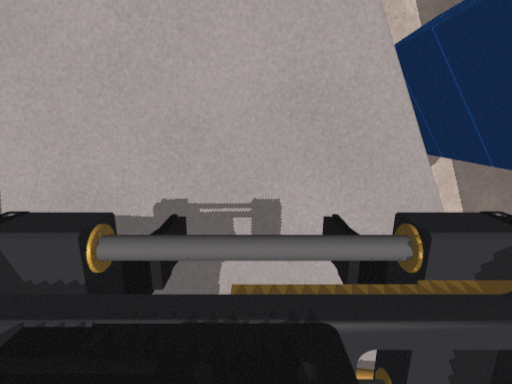

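The scene picture shows the brass-hubbed plate at about (294,243), the head at (225,183) with its spindle at (218,167), and the red knob at (249,144). Blue decoys sit at (268,221) and (323,263). Next I'll zoom in on both views.

```bash
python3 - <<'E'
from h import *
a=cv2.imread('pics/scene0.png')[125:275,170:345]; cv2.imwrite('pics/sc.png',cv2.resize(a,None,fx=4,fy=4,interpolation=cv2.INTER_CUBIC)[:600])
cv2.imwrite('pics/side0b.png',cv2.imread('pics/side0.png'))
E
```

```text
(no output)
```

View pics/sc.png

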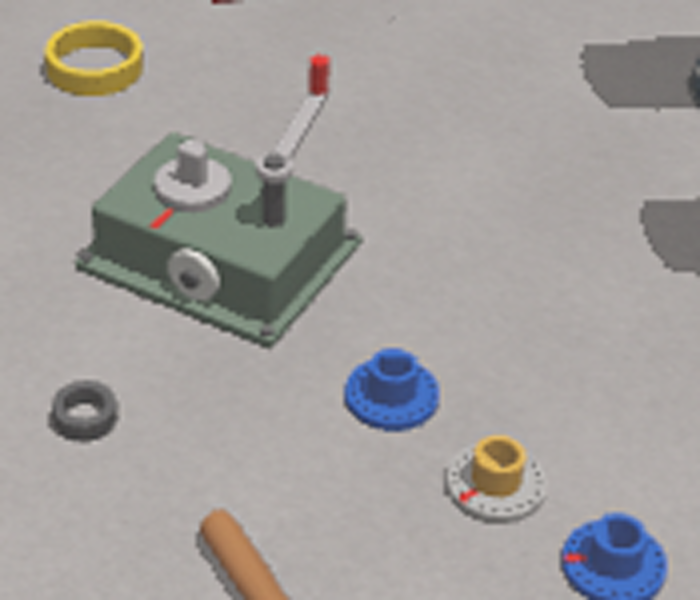

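View pics/side0.png

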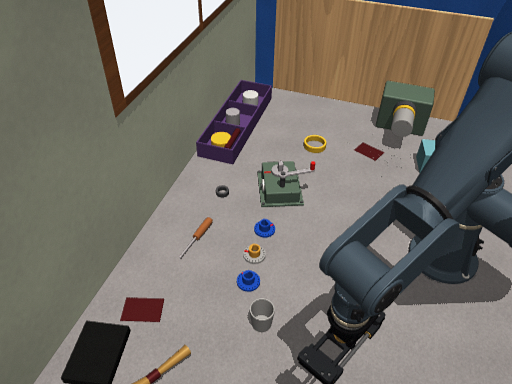

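The zoomed scene crop shows the plate's red mark at crop (470,494), the head's red mark at (161,218), and the keeper's knob at (318,75). The side view shows the plate at (254,253) and the head at (281,180). Now I'll measure all of these.

```bash
python3 - <<'E'
from h import *
boxes={'scene':dict(plate=(278,228,312,258),head=(188,150,262,208),knob=(243,132,257,152)),'side':dict(plate=(238,238,270,266),head=(252,155,306,210),knob=(307,158,320,174))}
for n in boxes:
    D=np.load(n+'0.npz'); c={k:D[k] for k in D.files}; p=D['p'];P=cloud(D['d'],c)
    hsv=cv2.cvtColor(p,cv2.COLOR_BGR2HSV); H,S,V=[hsv[...,i].astype(int) for i in range(3)]
    red=((H<6)|(H>174))&(S>140)&(V>90); brass=(H>10)&(H<28)&(S>110)
    pew=(S<40)
    for k,(x0,y0,x1,y1) in boxes[n].items():
        b=np.zeros(H.shape,bool); b[y0:y1,x0:x1]=1
        m=b&red; print(n,k,'red',m.sum(),P[m].mean(0).round(4),P[m].min(0).round(4),P[m].max(0).round(4))
        if k=='plate':
            m=b&brass&(P[...,2]>.031); q=P[m]; e=cv2.minEnclosingCircle(q[:,:2].astype(np.float32)); print(' hub top',len(q),q[:,2].mean().round(4),e)
            m=b&(P[...,2]>.005)&(P[...,2]<.012); q=P[m]; e=cv2.minEnclosingCircle(q[:,:2].astype(np.float32)); print(' disc',len(q),q[:,2].mean().round(4),e)
        if k=='head':
            for lo,hi,t in((.066,.073,'shoulder'),(.0985,.105,'sptop'),(.108,.119,'bar'),(.057,.0625,'housing')):
                m=b&(P[...,2]>lo)&(P[...,2]<hi); q=P[m]; print(' ',t,len(q),q.mean(0).round(4), cv2.minAreaRect(q[:,:2].astype(np.float32)), cv2.minEnclosingCircle(q[:,:2].astype(np.float32)))
    P[...,2]
E
```

```text
scene plate red 6 [0.6923 0.2845 0.162 ] [0.5859 0.1892 0.007 ] [1.1973 0.754  0.9209]
 hub top 65 0.0345 ((0.564350426197052, 0.19165970385074615), 0.019267981871962547)
 disc 228 0.0085 ((0.555954098701477, 0.18227450549602509), 0.07048770040273666)
scene head red 9 [ 0.6283 -0.1346  0.063 ] [ 0.619  -0.1383  0.0609] [ 0.6391 -0.129   0.0657]
  shoulder 139 [ 0.5889 -0.1399  0.0703] ((0.5819035768508911, -0.10794268548488617), (0.06174911931157112, 0.15031121671199799), 7.820708274841309) ((0.5955218076705933, -0.10585612058639526), 0.07696747779846191)
  sptop 32 [ 0.5819 -0.1352  0.1017] ((0.5760437250137329, -0.11586043238639832), (0.01740986853837967, 0.09222335368394852), 17.993366241455078) ((0.575396716594696, -0.11607056856155396), 0.04690472036600113)
  bar 117 [ 0.5298 -0.1005  0.1149] ((0.5279033184051514, -0.10646051168441772), (0.10991209000349045, 0.027494456619024277), 37.54954528808594) ((0.5225063562393188, -0.09943962097167969), 0.055256206542253494)
  housing 763 [ 0.583  -0.1164  0.0602] ((0.5802149176597595, -0.12754422426223755), (0.12730459868907928, 0.171224
[... 780 characters left out ...]
2  0.1019] ((0.5530081987380981, -0.12873265147209167), (0.05416339635848999, 0.095349982380867), 23.18849754333496) ((0.5654752850532532, -0.12327732145786285), 0.04954073578119278)
  bar 103 [ 0.5308 -0.1015  0.1151] ((0.5305797457695007, -0.1145501583814621), (0.08600063621997833, 0.07450718432664871), 5.962150573730469) ((0.5381462574005127, -0.11520461738109589), 0.050559092313051224)
  housing 416 [ 0.5731 -0.1127  0.0604] ((0.5801639556884766, -0.12765148282051086), (0.12477858364582062, 0.17511625587940216), 23.87133026123047) ((0.5778759717941284, -0.12935690581798553), 0.1004878506064415)
side knob red 35 [ 0.4689 -0.1389  0.1364] [ 0.4621 -0.151   0.1196] [ 0.4759 -0.132   0.1506]
```

Emit:
{"name": "send_rows", "arguments": {"plan": [[0,-0.036,-0.018,0,0],[0,-0.036,-0.018,0,0],[0,-0.036,-0.018,0,0],[0,-0.036,-0.018,0,0],[0,-0.036,-0.018,0,0],[0,-0.036,-0.018,0,0],[0,-0.036,-0.018,0,0],[0,-0.036,-0.018,0,0],[0,-0.036,-0.018,0,0],[0,-0.036,-0.018,0,0],[0,-0.036,-0.018,0,0],[0,-0.036,-0.018,0,0],[0,0,0,0,0.12],[0,0,0,0,0.12],[0,0,0,0,0.12],[0,0,0,0,0.12],[0,0,0,0,0.12],[0,0,0,0,0.12],[0,0,0,0,0.12],[0,0,0,0,0.12]]}}

```text
time_s: 1.82
position: [0.5624, 0.1928, 0.2362]
tcp_rot: [[-0.176, 0.984, -0.001], [0.984, 0.176, -0.0], [0.0, -0.001, -1.0]]
force: [-0.7, 0.0, 1.1]
opening: 0.996
grasp_force: 0.0
```

Emit:
{"name": "send_rows", "arguments": {"plan": [[0,0,0,0,0.12],[0,0,0,0,0.06],[0,0,0,0,0],[0,0,0,0,0]]}}

```text
time_s: 2.15
position: [0.5625, 0.1929, 0.2363]
tcp_rot: [[-0.005, 1.0, -0.001], [1.0, 0.005, -0.0], [-0.0, -0.001, -1.0]]
force: [-0.5, -0.6, 1.0]
opening: 1.003
grasp_force: 0.0
```

```bash
python3 - <<'E'
from h import *
s=read_state(); print(s['time_s'],s['position'],s['tcp_rot'].round(3))
c=calibration('wrist'); p,d=capture('wrist'); np.savez('w1.npz',p=p,d=d,**c); cv2.imwrite('pics/w1.png',p)
E
```

```text
2.15 [0.56249356 0.19285342 0.23626441] [[-0.005  1.    -0.001]
 [ 1.     0.005 -0.   ]
 [-0.    -0.001 -1.   ]]
```

View pics/w1.png

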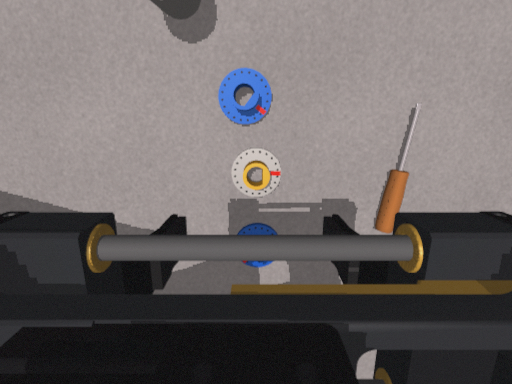

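The wrist view shows the plate at (256,173), its brass hub at (257,177) and its red mark at (275,173). The fingers close along the image's x axis, clear of the blue decoys above and below.

```bash
cat >> h.py <<'E'
def masks(p):
    hsv=cv2.cvtColor(p,cv2.COLOR_BGR2HSV); H,S,V=[hsv[...,i].astype(int) for i in range(3)]
    return ((H<7)|(H>173))&(S>130)&(V>80), (H>10)&(H<32)&(S>100)
E
python3 - <<'E'
from h import *
D=np.load('w1.npz'); c={k:D[k] for k in D.files}; p=D['p'];P=cloud(D['d'],c)
red,brass=masks(p); b=np.zeros(red.shape,bool); b[145:200,228:288]=1
def fit(q): 
    q=q.astype(np.float32); x,y=q[:,0],q[:,1]; h=cv2.convexHull(q[:,:2])
    s=np.linalg.lstsq(np.c_[2*h[:,0],np.ones(len(h))],(h[:,0]**2).sum(1),rcond=None)[0]
    return s[:2],np.sqrt(s[2]+s[0]**2+s[1]**2)
for nm,lo,hi,m in(('hub',.0325,.037,brass),('disc',.0065,.0105,~brass)):
    q=P[b&m&(P[...,2]>lo)&(P[...,2]<hi)]; print(nm,len(q),q[:,2].mean(),fit(q),cv2.minEnclosingCircle(q[:,:2].astype(np.float32)))
m=b&red; q=P[m]; print('red',len(q),q.mean(0),q.min(0),q.max(0)); v,u=np.nonzero(m); print(u.mean(),v.mean(), ray(u.mean(),v.mean(),.008,c))
E
```

```text
Traceback (most recent call last):
cv2.error: OpenCV(4.12.0) /io/opencv/modules/imgproc/src/convhull.cpp:143: error: (-215:Assertion failed) total >= 0 && (depth == CV_32F || depth == CV_32S) in function 'convexHull'
```

```bash
cat >> h.py <<'E'
def fit(q):
    h=cv2.convexHull(np.ascontiguousarray(q[:,:2],dtype=np.float32))[:,0].astype(float)
    s=np.linalg.lstsq(np.c_[2*h,np.ones(len(h))],(h**2).sum(1),rcond=None)[0]
    return s[:2],np.sqrt(s[2]+s[0]**2+s[1]**2)
E
python3 - <<'E'
from h import *
D=np.load('w1.npz'); c={k:D[k] for k in D.files}; p=D['p'];P=cloud(D['d'],c)
red,brass=masks(p); b=np.zeros(red.shape,bool); b[145:200,228:288]=1
for nm,lo,hi,m in(('hub',.0315,.038,brass),('disc',.0065,.0105,~brass)):
    q=P[b&m&(P[...,2]>lo)&(P[...,2]<hi)]; print(nm,len(q),q[:,2].mean(),fit(q))
m=b&red; q=P[m]; print('red',len(q),q.mean(0),q.min(0),q.max(0)); v,u=np.nonzero(m); print(u.mean(),v.mean(), ray(u.mean(),v.mean(),.008,c))
E
```

```text
hub 310 0.033406434571159625 (array([0.56421784, 0.18993401]), np.float64(0.017597033899762773))
disc 1115 0.0075796908522018334 (array([0.56435016, 0.18984332]), np.float64(0.034591303349677735))
red 37 [0.59046176 0.18989319 0.00779536] [0.58408227 0.18697963 0.0062977 ] [0.59668587 0.19254549 0.00978289]
274.56756756756755 172.94594594594594 [0.59044995 0.18993161 0.008     ]
```

Emit:
{"name": "send_rows", "arguments": {"plan": [[0,-0.003,0.0018,0.03,0],[0,0,0,0.035,0],[0,0,0,0.035,0],[0,0,0,0.035,0],[0,0,0,0.03,0],[0,0,0,0.02,0],[0,0,0,0.015,0],[0,0,0,0.0085,0],[0,0,0,0,0],[255,0,0,0,0],[255,0,0,0,0],[255,0,0,0,0],[255,0,0,0,0],[255,0,0,0,0],[255,0,0,0,0],[255,0,0,0,0],[255,0,0,0,0],[255,0,0,0,0]]}}

```text
time_s: 3.7
position: [0.5645, 0.1899, 0.0281]
tcp_rot: [[-0.003, 1.0, 0.0], [1.0, 0.003, -0.0], [-0.0, 0.0, -1.0]]
force: [0.5, 0.6, 1.3]
opening: 0.402
grasp_force: 30.3
```

Emit:
{"name": "send_rows", "arguments": {"plan": [[255,0,0,-0.015,0],[255,0,0,-0.03,0],[255,0,0,-0.035,0],[255,0,0,-0.035,0],[255,0,0,-0.035,0],[255,0,0,-0.035,0],[255,0,0,-0.025,0],[255,-0.02,0.003,-0.01,0],[255,-0.035,0.005,0,0],[255,-0.037,0.005,0,0],[255,-0.037,0.005,0,0],[255,-0.037,0.005,0,0],[255,-0.037,0.005,0,0],[255,-0.037,0.005,0,0],[255,-0.037,0.005,0,0],[255,-0.037,0.005,0,0],[255,-0.037,0.005,0,0],[255,-0.037,0.005,0,0],[255,-0.036,0.005,0,0],[255,-0.025,0.004,0,0]]}}

```text
time_s: 5.37
position: [0.6273, -0.2625, 0.2469]
tcp_rot: [[-0.001, 1.0, -0.001], [1.0, 0.001, -0.001], [-0.001, -0.001, -1.0]]
force: [-0.4, -0.5, -2.5]
opening: 0.405
grasp_force: 30.0
```

Emit:
{"name": "send_rows", "arguments": {"plan": [[255,0,0,0,-0.08],[255,0,0,0,-0.12],[255,0,0,0,-0.12],[255,0,0,0,-0.08],[255,0,0,0,0],[255,0,0,0,0],[255,0,0,0,0]]}}

```text
time_s: 5.95
position: [0.6275, -0.2586, 0.2475]
tcp_rot: [[-0.391, 0.921, -0.001], [0.921, 0.391, 0.001], [0.001, -0.001, -1.0]]
force: [-0.3, 0.3, -1.7]
opening: 0.402
grasp_force: 30.0
```

```bash
python3 - <<'E'
from h import *
s=read_state(); print(s['time_s'],s['position'],s['tcp_rot'].round(3))
c=calibration('wrist'); p,d=capture('wrist'); np.savez('w2.npz',p=p,d=d,**c); cv2.imwrite('pics/w2.png',p)
E
```

```text
5.95 [ 0.62754688 -0.25863544  0.24747446] [[-0.391  0.921 -0.001]
 [ 0.921  0.391  0.001]
 [ 0.001 -0.001 -1.   ]]
```

View pics/w2.png

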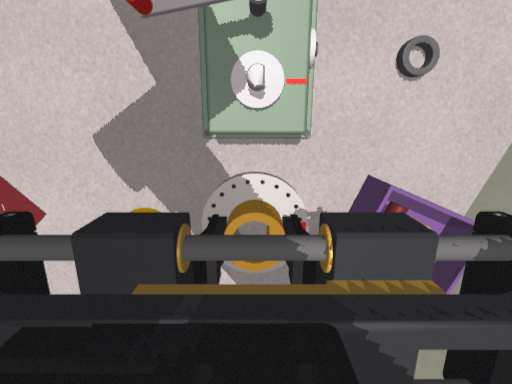

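The wrist view shows the shoulder at (258,79), the spindle on it, and the red line at (297,81). The housing's long edges run nearly vertical in the image, and the held plate is at (254,225).

```bash
python3 - <<'E'
from h import *
D=np.load('w2.npz'); c={k:D[k] for k in D.files}; p=D['p'];P=cloud(D['d'],c); Z=P[...,2]
hsv=cv2.cvtColor(p,cv2.COLOR_BGR2HSV); red,brass=masks(p)
b=np.zeros(Z.shape,bool); b[40:120,222:295]=1
m=b&(Z>.0665)&(Z<.074)&(hsv[...,1]<40); q=P[m]; a,r=fit(q); print('shoulder',len(q),q[:,2].mean(),a,r)
# image contour ellipse of shoulder+spindle mask -> ray on plane
mm=(b&(hsv[...,1]<40)&(hsv[...,2]>60)).astype(np.uint8); cs=max(cv2.findContours(mm,0,2)[0],key=cv2.contourArea)[:,0]
R=np.array([ray(u,v,.07,c) for u,v in cs]); print('contour',len(cs),fit(R))
m=b&(Z>.0985)&(Z<.106); q=P[m]; print('sptop',len(q),q.mean(0),cv2.minAreaRect(q[:,:2].astype(np.float32)))
b2=np.zeros(Z.shape,bool); b2[70:92,280:312]=1
m=b2&red; q=P[m]; print('red',len(q),q.mean(0)); v,u=np.nonzero(m); rr=ray(u.mean(),v.mean(),.06,c); print(rr)
L=cv2.fitLine(q[:,:2].astype(np.float32),cv2.DIST_L2,0,.01,.01).ravel(); print('line ang',np.degrees(np.arctan2(L[1],L[0])),'axis->red',np.degrees(np.arctan2(*(rr[:2]-a)[::-1])),np.linalg.norm(rr[:2]-a))
b4=np.zeros(Z.shape,bool); b4[0:140,195:325]=1
m=b4&(Z>.055)&(Z<.0635)&(hsv[...,1]>25); q=P[m]; 
for sgn,nm in ((1,'R'),(-1,'L')):
    pts=[]
    for v in range(15,125,3):
        us=np.nonzero(m[v])[0]
        if len(us)>20: pts.append(P[v,us.max() if sgn>0 else us.min()][:2])
    l=cv2.fitLine(np.array(pts,np.float32),cv2.DIST_HUBER,0,.01,.01).ravel(); print(nm,len(pts),(np.degrees(np.arctan2(l[1],l[0]))-90)%180)
# held plate
s=read_state(); T=np.array(s['tcp_rot']); b3=np.zeros(Z.shape,bool); b3[165:300,195:315]=1
m=b3&(Z>.2)&(Z<.24); q=(P[m]-s['position'])@T; print('plate z',np.percentile(q[:,2],[5,50,95]))
k=(np.abs(q[:,2]-np.median(q[:,2]))<.004); A,_=fit(q[k]); 
h=cv2.convexHull(q[k][:,:2].astype(np.float32))[:,0]; h=h[h[:,0]>.0]; 
s2=np.linalg.lstsq(np.c_[2*h,np.ones(len(h))],(h**2).sum(1),rcond=None)[0]; print('disc in tool',s2[:2],np.sqrt(s2[2]+(s2[:2]**2).sum()),len(h))
m=b3&brass; q=(P[m]-s['position'])@T; k=q[:,2]<np.percentile(q[:,2],5)+.004; print('hubtop z',np.median(q[k][:,2]),q[k].mean(0))
print('tool yaw',np.degrees(np.arctan2(T[1,1],T[0,1])),s['position'])
E
```

```text
shoulder 1954 0.06946462344395651 [ 0.58592082 -0.15416893] 0.02975787999960971
contour 10 (array([ 0.58757696, -0.15598842]), np.float64(0.057762787395961454))
sptop 345 [ 0.58453173 -0.15499917  0.10107558] ((0.5840134620666504, -0.15513072907924652), (0.017306610941886902, 0.022007497027516365), 23.546140670776367)
red 105 [ 0.62703725 -0.13656394  0.06052447]
[ 0.62707712 -0.13646695  0.06      ]
line ang 23.00436 axis->red 23.273310689436315 0.044801805844047526
R 37 23.472778
L 37 23.192703
plate z [0.01170834 0.02088089 0.02230227]
disc in tool [ 0.00054393 -0.00074031] 0.03480451197052735 38
hubtop z -0.08343283726233125 [ 0.02373148 -0.00080738 -0.08418536]
tool yaw 23.018296595889538 [ 0.62765414 -0.25863796  0.24766341]
```

Emit:
{"name": "send_rows", "arguments": {"plan": [[255,0.016,0.0006,0,-0.004],[255,0.032,0.0008,0,0],[255,0.032,0.0009,0,0],[255,0.022,0.0006,0.01,0],[255,0.01,0.0003,0.02,0],[255,0,0,0.03,0],[255,0,0,0.025,0],[255,0,0,0.015,0],[255,0,0,0.008,0],[255,0,0,0,0],[255,0,0,0,0],[255,0,0,0,0]]}}

```text
time_s: 7.0
position: [0.5876, -0.1553, 0.1414]
tcp_rot: [[-0.396, 0.918, 0.003], [0.918, 0.396, -0.001], [-0.002, 0.002, -1.0]]
force: [0.5, 0.9, -2.3]
opening: 0.404
grasp_force: 30.0
```

Emit:
{"name": "send_rows", "arguments": {"plan": [[255,0.0011,-0.0004,0,0],[255,0,0,0.003,0],[255,0,0,0.004,0],[255,0,0,0.004,0],[255,0,0,0.004,0],[255,0,0,0.004,0],[255,0,0,0,0],[255,0,0,0,0]]}}

```text
time_s: 7.67
position: [0.5855, -0.1538, 0.1206]
tcp_rot: [[-0.396, 0.918, -0.001], [0.918, 0.396, 0.0], [0.001, -0.001, -1.0]]
force: [-0.9, 0.5, -3.4]
opening: 0.411
grasp_force: 30.0
```

Emit:
{"name": "send_rows", "arguments": {"plan": [[255,0,0,0.004,0],[255,0,0,0.004,0],[255,0,0,0.004,0],[255,0,0,0.004,0],[255,0,0,0.003,0],[255,0,0,0.0015,0],[255,0,0,0,0],[255,0,0,0,0]]}}

```text
time_s: 8.33
position: [0.5857, -0.1539, 0.1004]
tcp_rot: [[-0.396, 0.918, -0.0], [0.918, 0.396, 0.0], [0.0, -0.0, -1.0]]
force: [0.1, -0.1, -2.4]
opening: 0.407
grasp_force: 30.0
```

Emit:
{"name": "send_rows", "arguments": {"plan": [[255,0,0,0.001,0],[255,0,0,0.001,0],[255,0,0,0.0005,0],[255,0,0,0,0],[255,0,0,0,0]]}}

```text
time_s: 8.75
position: [0.5858, -0.1539, 0.0982]
tcp_rot: [[-0.396, 0.918, 0.0], [0.918, 0.396, -0.0], [-0.0, 0.0, -1.0]]
force: [-0.0, 0.2, -2.0]
opening: 0.406
grasp_force: 30.0
```

Emit:
{"name": "send_rows", "arguments": {"plan": [[255,0,0,0.0007,0],[255,0,0,0,0],[255,0,0,0.0005,0],[255,0,0,0,0],[255,0,0,0,0]]}}

```text
time_s: 9.17
position: [0.5858, -0.1539, 0.0981]
tcp_rot: [[-0.396, 0.918, 0.001], [0.918, 0.396, -0.0], [-0.001, 0.0, -1.0]]
force: [-1.6, 0.4, 6.7]
opening: 0.407
grasp_force: 30.0
```

Emit:
{"name": "send_rows", "arguments": {"plan": [[100,0,0,0,0],[60,0,0,0,0],[60,0,0,0,0],[60,0,0,0,0],[60,0,0,0,0],[60,0,0,0,0],[60,0,0,-0.005,0],[60,0,0,-0.015,0],[60,0,0,-0.03,0],[60,0,0,-0.035,0],[60,0,0,-0.035,0],[60,0,0,-0.02,0],[60,-0.02,0,-0.01,0],[60,-0.03,0,0,0],[60,-0.03,0,0,0],[60,-0.02,0,0,0],[60,0,0,0,0],[60,0,0,0,0]]}}

```text
time_s: 10.67
position: [0.6251, -0.2465, 0.2466]
tcp_rot: [[-0.394, 0.919, -0.0], [0.919, 0.394, 0.001], [0.001, -0.0, -1.0]]
force: [-0.1, 0.9, -0.4]
opening: 0.765
grasp_force: 0.0
```

```bash
python3 - <<'E'
from h import *
s=read_state(); print(s['time_s'],s['position'],s['force'])
c=calibration('wrist'); p,d=capture('wrist'); np.savez('w3.npz',p=p,d=d,**c); cv2.imwrite('pics/w3.png',p)
P=cloud(d,c);Z=P[...,2]; red,brass=masks(p); yx=np.linalg.norm(P[...,:2]-[.5859,-.1542],axis=-1)
q=P[brass&(Z>.095)&(yx<.025)]; print('hub',len(q),np.median(q[:,2]),fit(q))
m=(yx>.02)&(yx<.034)&(Z>.06)&(Z<.1)&~brass; q=P[m]; A=np.c_[q[:,:2]-[.5859,-.1542],np.ones(len(q))]; print('disc',len(q),np.median(q[:,2]),np.linalg.lstsq(A,q[:,2],rcond=None)[0])
m=red&(Z>.074)&(Z<.085)&(yx<.04); print('red',m.sum(),P[m].mean(0))
m=red&(Z>.14)&(Z<.155); q=P[m]; print('knob top',len(q),q.mean(0) if len(q) else '')
m=(Z>.108)&(Z<.121)&(yx<.17)&~brass; q=P[m]; print('bar',len(q),q.mean(0),cv2.minAreaRect(q[:,:2].astype(np.float32)))
E
```

```text
10.6667 [ 0.62514028 -0.2465335   0.24664135] [-0.05792004  0.92051324 -0.41814729]
hub 631 0.10331620798031682 (array([ 0.58496686, -0.15403148]), np.float64(0.017734532784921594))
disc 1958 0.07743952799947526 [0.00063943 0.00215386 0.07744308]
red 52 [ 0.60916469 -0.14321577  0.07795838]
knob top 330 [ 0.47031699 -0.14332813  0.14392637]
bar 2191 [ 0.51734595 -0.11438424  0.11411696] ((0.5169596672058105, -0.11391089856624603), (0.1239253580570221, 0.018019886687397957), 29.864994049072266)
```

View pics/w3.png

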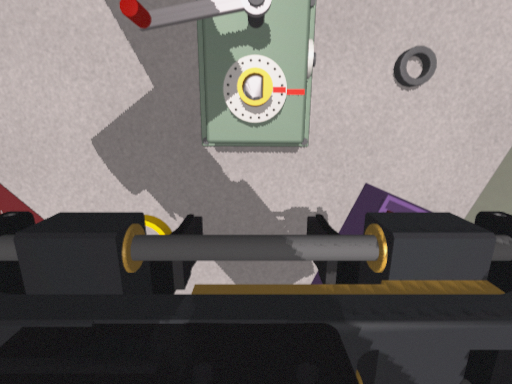

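The hub top reads 0.103 m, and the disc is level with its top at about 0.078 m, so the plate is home. The red lines at (278,90) and (295,92) are in line. The keeper knob is at (136,12). Next I'll cage the knob and swing the keeper.

Emit:
{"name": "send_rows", "arguments": {"plan": [[60,0.015,-0.01,0,0],[60,0.026,-0.017,0,0],[60,0.026,-0.017,0,0],[60,0.026,-0.017,0,0],[60,0.026,-0.017,0,0],[60,0.0236,-0.015,0,0],[60,0.013,-0.009,0,0],[60,0,0,0,0.115],[60,0,0,0,0.115],[60,0,0,0,0.115],[60,0,0,0,0.115],[60,0,0,0,0.115],[60,0,0,0,0.115],[60,0,0,0,0.115],[60,0,0,0,0.115],[60,0,0,0,0.115],[60,0,0,0,0.115],[60,0,0,0,0.115],[60,0,0,0,0.115],[60,0,0,0,0]]}}

```text
time_s: 12.38
position: [0.4693, -0.1417, 0.247]
tcp_rot: [[0.827, 0.562, -0.0], [0.562, -0.827, 0.001], [-0.0, -0.001, -1.0]]
force: [0.7, 0.7, 0.2]
opening: 0.768
grasp_force: 0.0
```

Emit:
{"name": "send_rows", "arguments": {"plan": [[60,0,0,0,0],[60,0,0,0,0]]}}

```text
time_s: 12.55
position: [0.4697, -0.1424, 0.247]
tcp_rot: [[0.825, 0.566, -0.0], [0.566, -0.825, 0.0], [-0.0, -0.0, -1.0]]
force: [0.0, 0.2, -0.1]
opening: 0.762
grasp_force: 0.0
```

Emit:
{"name": "send_rows", "arguments": {"plan": [[60,0,0.001,0.02,0],[60,0,0,0.03,0],[60,0,0,0.03,0],[60,0,0,0.02,0],[60,0,0,0.012,0],[120,0,0,0,0],[150,0,0,0,0],[185,0,0,0,0],[185,0,0,0,0],[185,0,0,0,0],[185,0,0,0,0]]}}

```text
time_s: 13.47
position: [0.4711, -0.1443, 0.1357]
tcp_rot: [[0.826, 0.563, 0.002], [0.563, -0.826, -0.001], [0.001, 0.002, -1.0]]
force: [-0.3, -0.0, -0.6]
opening: 0.397
grasp_force: 0.0
```

```bash
python3 - <<'E'
from h import *
s=read_state(); print(s['time_s'],s['position'],s['force'],s['opening'],s['grasp_force'])
p,d=capture('scene'); cv2.imwrite('pics/s4.png',cv2.resize(p[110:260,150:350],None,fx=4,fy=4,interpolation=cv2.INTER_CUBIC))
E
```

```text
13.4667 [ 0.471104   -0.1442968   0.13574464] [-0.29528605 -0.04446362 -0.6248901 ] 0.3971064294969147 0.0
```

View pics/s4.png

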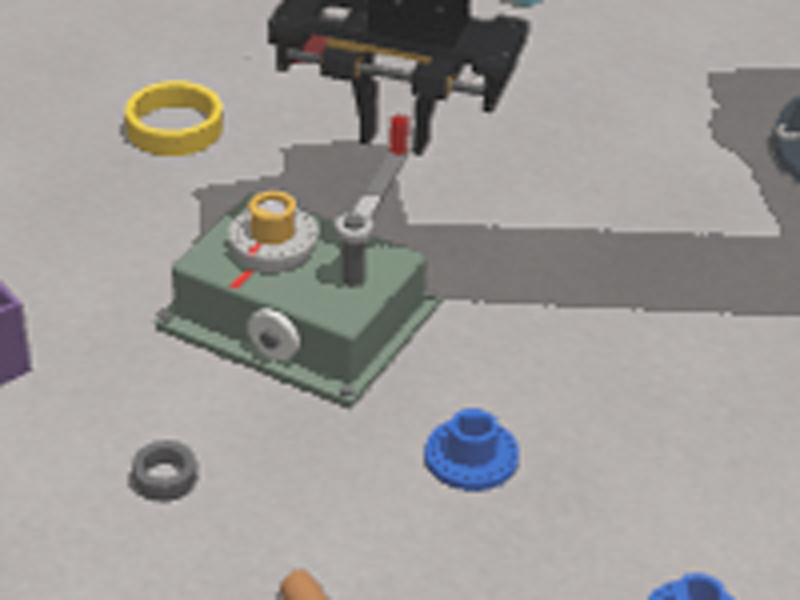

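The scene crop shows the knob at (400,135) between the open fingers, and the plate flush on the shoulder. Swinging the keeper now.

Emit:
{"name": "send_rows", "arguments": {"plan": [[185,0.0002,0.0063,0,-0.06],[185,0.0002,0.0063,0,-0.06],[185,0.0002,0.0063,0,-0.06],[185,0.0002,0.0063,0,-0.06],[185,0.0002,0.0063,0,-0.06],[185,0.0002,0.0063,0,-0.06],[185,0.0002,0.0063,0,-0.06],[185,0.0002,0.0063,0,-0.06],[185,0.0002,0.0063,0,-0.06],[185,0.0002,0.0063,0,-0.06],[185,0.0002,0.0063,0,-0.06],[185,0.0002,0.0063,0,-0.06],[185,0.0002,0.0063,0,-0.06],[185,0.0002,0.0063,0,-0.06],[185,0.0002,0.0063,0,-0.06],[185,0.0002,0.0063,0,-0.06],[185,0.0002,0.0063,0,-0.06],[185,0.0002,0.0063,0,-0.06],[185,0,0,0,0],[185,0,0,0,0]]}}

```text
time_s: 15.18
position: [0.5688, -0.1892, 0.135]
tcp_rot: [[-0.106, 0.994, 0.0], [0.994, 0.106, -0.0], [-0.0, 0.0, -1.0]]
force: [-1.1, -0.2, 0.1]
opening: 0.279
grasp_force: 0.0
```

Emit:
{"name": "send_rows", "arguments": {"plan": [[185,0.0002,0.0053,0,-0.05],[185,0.0002,0.0053,0,-0.05],[185,0.0002,0.0053,0,-0.05],[185,0.0002,0.0053,0,-0.05],[185,0.0001,0.004,0,-0.04],[185,0,0.003,0,-0.03],[185,0,0.002,0,-0.02],[185,0,0.002,0,-0.02],[185,0,0.001,0,0],[185,0,0,0,0],[185,0,0,0,0]]}}

```text
time_s: 16.1
position: [0.6006, -0.1804, 0.1349]
tcp_rot: [[-0.405, 0.915, 0.0], [0.915, 0.405, -0.0], [-0.0, 0.0, -1.0]]
force: [-0.9, -0.8, 0.9]
opening: 0.274
grasp_force: 0.1
```

Emit:
{"name": "send_rows", "arguments": {"plan": [[185,0,0.001,0,0],[185,0,0,0,0],[185,0,0.001,0,0],[185,0,0,0,0],[185,0,0,0,0]]}}

```text
time_s: 16.52
position: [0.6018, -0.1799, 0.1348]
tcp_rot: [[-0.405, 0.914, -0.001], [0.914, 0.405, -0.001], [0.0, -0.002, -1.0]]
force: [-3.3, -1.6, 1.0]
opening: 0.277
grasp_force: 1.8
```

Emit:
{"name": "send_rows", "arguments": {"plan": [[185,0,0.001,0,0],[185,0,0,0,0],[185,0,0.0005,0,0],[185,0,0,0,0],[185,0,0,0,0]]}}

```text
time_s: 16.93
position: [0.602, -0.1798, 0.1348]
tcp_rot: [[-0.406, 0.914, -0.004], [0.914, 0.406, -0.001], [0.001, -0.004, -1.0]]
force: [-7.2, -3.6, 2.3]
opening: 0.279
grasp_force: 3.6
```

The tool has stopped moving and the force is rising, so the keeper is on its stop. I'll back off to mid-gap, open and lift away.

Emit:
{"name": "send_rows", "arguments": {"plan": [[185,0,-0.003,0,0],[185,0,-0.0025,0,0],[185,0,0,0,0],[140,0,0,0,0],[100,0,0,0,0],[100,0,0,0,0],[100,0,0,0,0],[100,0,0,-0.01,0],[100,0,0,-0.02,0],[100,0,0,-0.035,0],[100,0,0,-0.035,0],[100,0,0,-0.02,0],[100,-0.02,0,0,0],[100,-0.03,0,0,0],[100,-0.03,0,0,0],[100,-0.02,0,0,0],[100,0,0,0,0],[100,0,0,0,0]]}}

```text
time_s: 18.43
position: [0.6393, -0.2734, 0.2551]
tcp_rot: [[-0.404, 0.915, 0.0], [0.915, 0.404, 0.0], [0.0, 0.0, -1.0]]
force: [-0.5, 0.2, -0.2]
opening: 0.612
grasp_force: 0.0
```

```bash
python3 - <<'E'
from h import *
s=read_state(); print(s['time_s'],s['position'],s['force'])
c=calibration('wrist'); p,d=capture('wrist'); cv2.imwrite('pics/w5.png',p)
P=cloud(d,c);Z=P[...,2]; red,brass=masks(p)
q=P[red&(Z>.14)&(Z<.155)]; print('knob top',len(q),q.mean(0)); k=q.mean(0)[:2]-[.5564,-.0853]; print(np.degrees(np.arctan2(k[1],k[0]))%360,np.hypot(*k))
E
```

```text
18.4333 [ 0.63930877 -0.27339931  0.25505694] [-0.54694682  0.17277813 -0.22664204]
knob top 254 [ 0.59743335 -0.18202963  0.14424375]
292.9869773925311 0.10507309999710757
```

View pics/w5.png

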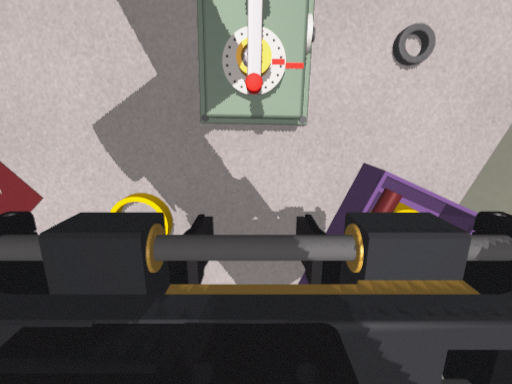

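The wrist view shows the keeper bar across the hub, with the knob at (254,83). Its measured angle is 293.0°, against 293.2° expected when shut. The plate is seated with its red lines in line at (287,64), and the robot is clear of everything.

```bash
python3 -c "
from rig import hand_in; print(hand_in())"
```

```text
the job is handed in; nothing more can be done
None
```

The index plate is fully home on the spindle, flat to flat and released. The keeper is shut against its stop, and the job was handed in at about 18.5 s of the 61 s allowed.

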